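Tilt the carving board and lay a stone blank on it

TASK

Get the carver's tilting board ready for relief work: raise the board by its grip bar to 30 degrees from the bench and let go, the stiff hinge holds it there. Then gently lay the stone blank flat on the board, about in the middle of its width, long sides running up the slope and its lower short end resting squarely against the ledge. Leave the figure, the mallet and the rasp where they are.

Things in the scene. Friction and masses are not known exactly. Their poses are not given: they have to be found in the camera images.
- stand: the dark frame under the board, 225 x 290 x 34 mm, screwed to the bench. Its x points from the robot's side to the far side, y to the left. Origin: middle of its underside; the hinge is 115 mm from it towards -x. A slotted brass quadrant, 140 mm high, with a steel lock nut at the board's left edge (135 to 150 mm left of the middle), set stiff for good, needs no handling
- board (a joint): angle (rad) of the brown wooden board above level: 0 lies flat on its stand, grows as the far edge rises, stops at 1.25. The hinge, along the edge nearest the robot, is stiff: friction holds the board at any angle; lifting it at the grip bar takes about 8 to 12 N. The board is 260 mm wide, 12 mm thick and reaches 247 mm from the hinge
- board_hinge (a point): middle of the hinge line, 36 mm above the bench, level with the board's underside. Axes turn with the board: x runs from the hinge up the board to its far edge, y along the hinge to the left, z out of the board's upper face (at joint value 0: x level, z straight up)
- board_grip (a point): centre of the grip bar: dark, round, 18 mm in diameter, along y at the board's far edge, 232 mm along x and 6 mm along z from the hinge. Between it and the board is an opening, 140 mm (y) by 48 mm (x), for fingers, only the bench beneath; free space beyond the bar. Fixed in the board, it may turn between finger pads as the board rises. Axes as board_hinge
- board_ledge (a point): point on the board's upper face, middle of its width, at the foot of the ledge: a dark strip 250 mm long, 14 mm thick along x, standing 12 mm above the face, parallel to the hinge. The point is 34 mm along x and 12 mm along z from the hinge; from it the plain face runs 141 mm up the board to the opening. Axes as board_hinge
- blank: the grey-green stone blank, a plain flat slab 110 mm (its x) by 62 mm (its y) by 16 mm (z), about 0.3 kg, lying flat on the bench to the left or the right of the stand. Origin: centre of its underside. Either end may go down
- figure: a pale stone figure of a crowned king, 50 x 50 x 110 mm, standing upright on the other side of the stand; origin: centre of its underside. Leave alone
- mallet: a round wooden carver's mallet standing on its head, 90 mm across, 210 mm high, farther out on the left; origin: centre of its underside. Leave alone
- rasp: a flat rasp, 205 mm long, lying farther out on the right, wooden handle at its -x end; origin: underside, near its middle. Leave alone
Not all that is in view belongs to the job. Several things have the shape of the blank; the one meant has the colours described above.

How it is judged:
By the outcome, as a careful person would: the job done as asked, in the order asked, and still so for the second after the job is handed in, with the robot touching nothing.
It also fails if it takes over 61 s, if anything falls off the work surface, if the arm or the gripper's body presses on something with over 40 N, if the wrist force passes 120 N, or if a joint passes its speed limit or range.

ROBOT

A 6-joint arm with a two-finger parallel gripper is mounted at the origin on the work surface. World frame = base frame: x ahead of the robot, y to its left, z up, the work surface at z = 0. Lengths are in m, angles in rad, forces in N, time in s.
With the tool pointing down it reaches from about 0.25 to 0.85 m from the base axis. Payload 12.5 kg.
Tool frame: the origin (TCP) lies between the finger pads; the fingertips stand 14 mm ahead of it and the grasp point (between the pads) lies 5 mm behind it (manip.tip_extent is the distance from the TCP to the fingertips, in m); x points along the fingers, z is the direction in which the jaws open and shut, and the axes are right-handed (so a half turn about x gives the same grasp; the last joint's range is limited). The gripper opens to 93 mm and grips with 3 to 60 N. Pads are 15 mm wide; open, the fingers measure 128 mm over their backs; the gripper's body (75 mm by 188 mm) begins 65 mm behind the grasp point.
Start: joints at [1.239, 0.351, 1.652, -0, 1.139, -0.085], TCP at [0.134, 0.533, 0.233] pointing down, gripper open.
Joint ranges: [-2.75, 2.75], [-0.79, 2.1], [0.01, 2.65], [-1.57, 4.71], [0.07, 3.14], [-2.87, 2.87]. Speed limits (rad/s): [2.22, 2.22, 2.79, 3.14, 3.14, 3.14].

INTERFACE

Orientations are given as [roll, pitch, yaw] about the fixed x, y, z axes, in that order (R = Rz(yaw) Ry(pitch) Rx(roll)).
In Python, from cell import sensors, eyes, job, manip gives the robot as it stands. The module is installed in compiled form; this text tells all that it offers.
- The arm moves only by the tool servo_tool, never from a script. Its argument "steps" is a list of rows, each a list of 3 entries, a list of its own where there are three numbers: the closure, from 0 (fully open) to 1 (shut), then the shift along the tool's x, y, z in mm, then the turn about the tool's x in rad. A call has 1 to 5 rows; each row shifts and turns the commanded pose from where the row before left it, along the tool's axes as they then stand; what a row does not reach is not made up. A row lasts 1/12 s, in which the tool goes at most 41.7 mm and 7.16 degrees, less where a joint would pass 70% of its speed; a pose out of reach is approached as far as the arm can. A call with a gripper value outside its range is refused whole. The fingers move at their own pace and stop on an object; "grip_force" is the grip in N (left out, the last holds). Time passes only in rows, so rows that do not move let the fingers close. It gives the time, the measured TCP pose, the force and the opening at its end, in the units of the state.
- sensors.observe(): the state, without advancing time (a new reading comes with each control period).
- eyes.capture(name): name is "scene" or "top"; returns a dict with "frame" (420x560x3 uint8, red, green, blue), "z_map" (420x560 float32, m along the optical axis (not along the pixel's ray), 0 where there is no reading), "intrinsics" (3x3 intrinsics, pixels), "world_from_camera" (4x4, takes a point from camera to world coordinates). Camera axes: x right, y down, z forward; pixel columns grow to the right and rows downward; lengths in m; the calibration is good to about 2 mm. A picture is of the moment at which its call begins.
- job.finish_job(): hands the job in, once; it reports no verdict.
The state is a dict: "time_s": time; "qpos": joint angles; "dq": joint speeds; "joint_efforts": joint torques, N m; "ee_pos": TCP position; "tcp_rot": TCP orientation; "ft_force": force on the tool from outside, world axes, zero at the start; "torque": the same for the moment, N m; "grip_width": finger opening in m.
Only numpy, scipy, OpenCV 4.12 (cv2) and the standard library are available. Lean on these libraries where they do the work, as an engineer would, in place of code of your own. Each camera call takes 0.05 s, during which the arm holds its last target. There are 200 camera calls.

## Working session

There is one attempt and no reset: what is moved stays moved. The work goes in short steps, Python scripts to look and compute and a tool call to move; the robot and the scene stay as the last step left them, time stands still between calls to the robot, and variables do not carry over. Pictures are saved under pics/ and viewed, about 8 in all and at most 12, crops included, and the job is handed in when it is done.

Besides the shell and the picture viewer there is one more tool, called as name([rows], argument=value, ...), one row to a line, values as JSON. servo_tool: Moves the arm, as the interface text tells. Its arguments: {"type":"object","properties":{"steps":{"type":"array","items":{"type":"array"}},"grip_force":{"type":"number"}},"required":["steps"]}

```bash
mkdir -p pics; cat > h.py <<'E'
import numpy as np, cv2
from cell import sensors, eyes, job, manip
def cap(n):
    c=eyes.capture(n); return c
def save(c,name): cv2.imwrite('pics/'+name,c['frame'][:,:,::-1])
def world(c,u,v,z=None):
    """ray/plane if z given, else depth"""
    K=c['intrinsics'];T=c['world_from_camera']
    d=np.array([(u-K[0,2])/K[0,0],(v-K[1,2])/K[1,1],1.])
    if z is None: return T[:3,:3]@(d*c['z_map'][int(v),int(u)])+T[:3,3]
    w=T[:3,:3]@d; return T[:3,3]+w*(z-T[2,3])/w[2]
def cloud(c):
    K=c['intrinsics'];T=c['world_from_camera'];Z=c['z_map']
    v,u=np.mgrid[:Z.shape[0],:Z.shape[1]]
    P=np.stack([(u-K[0,2])/K[0,0]*Z,(v-K[1,2])/K[1,1]*Z,Z],-1)
    return P@T[:3,:3].T+T[:3,3]
E
python3 - <<'E'
from h import *
np.set_printoptions(precision=3,suppress=True)
a=cap('scene');b=cap('top');save(a,'s0.png');save(b,'t0.png')
for c in(a,b): print(c['world_from_camera'],c['intrinsics'])
print(sensors.observe(),manip.tip_extent)
np.savez('t0.npz',**b); np.savez('s0.npz',**a)
cv2.imwrite('pics/both.png',cv2.resize(np.hstack([a['frame'],b['frame']])[:,:,::-1],None,fx=.71,fy=.71))
E
```

```text
[[-0.718  0.451 -0.531  1.196]
 [ 0.696  0.484 -0.53   0.628]
 [ 0.018 -0.75  -0.661  0.929]
 [ 0.     0.     0.     1.   ]] [[544.168   0.    279.65 ]
 [  0.    544.168 201.346]
 [  0.      0.      1.   ]]
[[ 0.014 -0.995  0.094  0.421]
 [-1.    -0.012  0.026 -0.077]
 [-0.025 -0.094 -0.995  1.024]
 [ 0.     0.     0.     1.   ]] [[379.807   0.    276.428]
 [  0.    379.807 209.571]
 [  0.      0.      1.   ]]
{'time_s': 0.1, 'qpos': array([ 1.239,  0.351,  1.652, -0.   ,  1.139, -0.085]), 'dq': array([-0.001,  0.   , -0.002,  0.   ,  0.   , -0.001]), 'joint_efforts': array([  0.002, -49.803, -28.571,   0.07 ,   0.024,  -0.   ]), 'ee_pos': array([0.134, 0.533, 0.232]), 'tcp_rot': array([ 3.066,  1.57 , -1.893]), 'ft_force': array([ 0.254,  0.931, -0.274]), 'torque': array([0.055, 0.01 , 0.018]), 'grip_width': 0.09330737412850398} 0.014
```

View pics/t0.png

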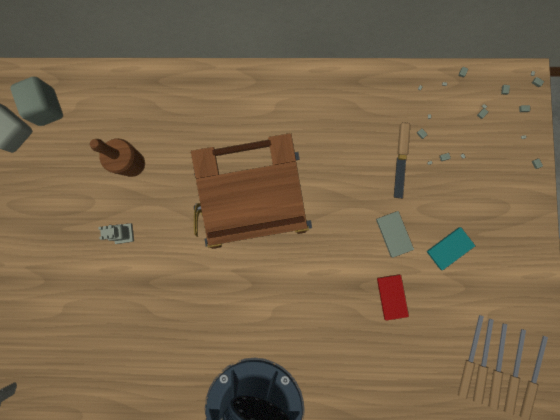

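View pics/s0.png

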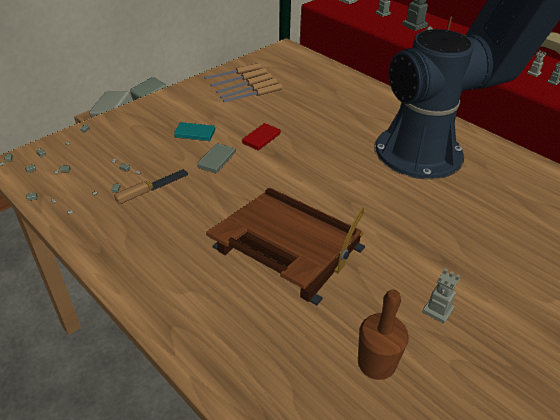

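Top view: the board is at (250,190), with its grip bar at (243,148) and the ledge at (258,232). The figure is at (117,233), the mallet at (118,157) and the rasp at (402,160). Three slabs have the blank's shape: grey-green at (395,233), teal at (451,248) and red at (393,297). The grey-green one fits the description. I'll confirm it in a crop and measure.

```bash
python3 - <<'E'
from h import *
np.set_printoptions(precision=4,suppress=True)
b=dict(np.load('t0.npz'));P=cloud(b);f=b['frame'];hsv=cv2.cvtColor(f,cv2.COLOR_RGB2HSV)
cv2.imwrite('pics/crop.png',cv2.resize(f[200:330,340:490,::-1],None,fx=4,fy=4,interpolation=cv2.INTER_CUBIC))
def rect(mask,z):
    cs,_=cv2.findContours(mask.astype(np.uint8),cv2.RETR_EXTERNAL,cv2.CHAIN_APPROX_NONE)
    c=max(cs,key=cv2.contourArea)
    W=np.array([world(b,*p[0],z)[:2] for p in c])
    return cv2.minAreaRect((W*1000).astype(np.float32)),len(c)
# blank
print('hsv',hsv[233,395],f[233,395],P[233,395])
m=np.zeros(f.shape[:2],bool); m[205:262,370:418]=1
r=f.astype(int)
mm=m&(hsv[...,1]<70)&(hsv[...,2]>60)
print('blank',rect(mm,.016),mm.sum())
# board top face: heights
print([ (q,P[q[1],q[0]]) for q in [(243,148),(250,190),(205,160),(285,150),(250,215),(258,228)]])
z=P[...,2]; mb=np.zeros(f.shape[:2],bool); mb[125:255,185:320]=1
mz=mb&(z>.040)&(z<.075)
print('board',rect(mz,.048))
# each edge: points in plane 
Q=P[mz]; r=cv2.minAreaRect((Q[:,:2]*1000).astype(np.float32));print(r)
face=mb&(z>.042)&(z<.054); Q=P[face]
A=np.c_[Q[:,:2],np.ones(len(Q))];print('plane',np.linalg.lstsq(A,Q[:,2],rcond=None)[0],len(Q))
led=mb&(z>.055)&(z<.066); 
cv2.imwrite('pics/mask.png',cv2.resize(np.hstack([mz[120:260,180:325],led[120:260,180:325],mm[120:260,290:435]]).astype(np.uint8)*255,None,fx=1.8,fy=1.8))
print('ledge',rect(led,.06))
gap=mb&(z<.03); gap[:143]=0;gap[180:]=0;gap[:,:217]=0;gap[:,275:]=0
E
```

```text
hsv [ 53  27 121] [111 121 108] [ 0.458 -0.363  0.019]
blank (((455.9589538574219, -362.47308349609375), (109.51104736328125, 63.456092834472656), 21.205707550048828), 119) 1014
[((243, 148), array([0.6651, 0.0339, 0.0852])), ((250, 190), array([0.5608, 0.0157, 0.0671])), ((205, 160), array([0.6341, 0.1301, 0.0821])), ((285, 150), array([ 0.6625, -0.0723,  0.0784])), ((250, 215), array([0.498 , 0.0156, 0.0539])), ((258, 228), array([ 0.4645, -0.0062,  0.062 ]))]
board (((535.544921875, 22.906539916992188), (201.0659637451172, 282.2339782714844), 10.88055419921875), 429)
((558.6239013671875, 24.806304931640625), (245.38845825195312, 279.4578552246094), 10.572834968566895)
plane [0.1011 0.0184 0.003 ] 1236
ledge (((518.4813232421875, 15.337356567382812), (120.0321044921875, 270.15478515625), 10.752341270446777), 824)
```

View pics/crop.png

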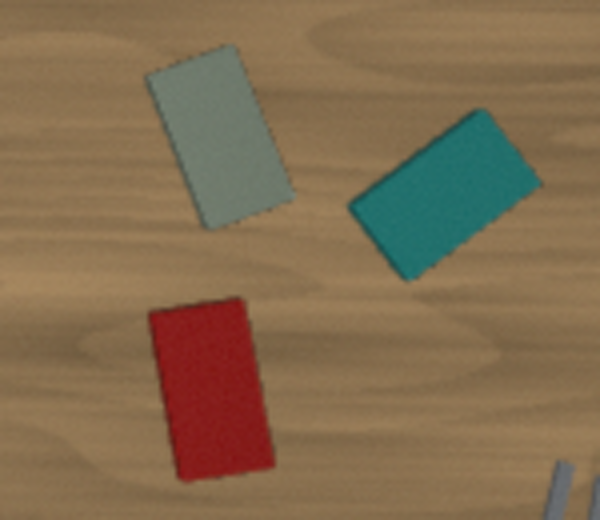

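View pics/mask.png

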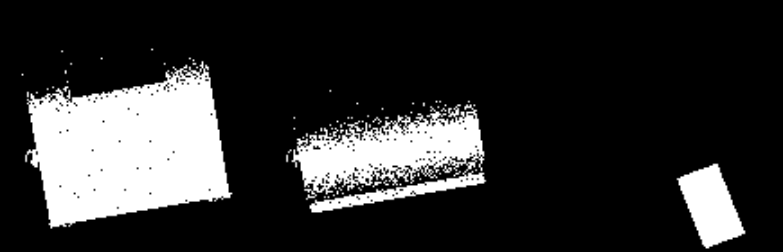

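The crop shows the grey-green slab at (220,135), lying alone and flat, so that's the blank. Its long axis has a yaw of about 21°. The board is already tilted slightly, so I'll fit its plane and edges.

```bash
python3 - <<'E'
from h import *
np.set_printoptions(precision=4,suppress=True)
b=dict(np.load('t0.npz'));P=cloud(b);f=b['frame']
roi=np.zeros(f.shape[:2],np.uint8)
cv2.fillPoly(roi,[np.array([[203,185],[297,168],[301,212],[210,228]])],1)
Q=P[roi>0]
for _ in range(4):
    A=np.c_[Q[:,:2],np.ones(len(Q))];p=np.linalg.lstsq(A,Q[:,2],rcond=None)[0]
    e=A@p-Q[:,2];Q=Q[abs(e)<2.5*e.std()]
n=np.array([-p[0],-p[1],1]);n/=np.linalg.norm(n);print('plane',p,'tilt',np.degrees(np.arccos(n[2])),'azim',np.degrees(np.arctan2(p[1],p[0])),e.std())
# mask of board: dist to plane small
d=(P-[0,0,p[2]])@n
mb=np.zeros(f.shape[:2],bool); mb[125:255,185:320]=1
m=mb&(abs(d)<.02); m=cv2.morphologyEx(m.astype(np.uint8),cv2.MORPH_OPEN,np.ones((3,3)))
cs,_=cv2.findContours(m,cv2.RETR_EXTERNAL,cv2.CHAIN_APPROX_NONE);c=max(cs,key=cv2.contourArea)[:,0]
# cast rays onto face plane
K=b['intrinsics'];T=b['world_from_camera']
D=np.c_[(c[:,0]-K[0,2])/K[0,0],(c[:,1]-K[1,2])/K[1,1],np.ones(len(c))]@T[:3,:3].T
t=((np.array([0,0,p[2]])-T[:3,3])@n)/(D@n); W=T[:3,3]+D*t[:,None]
for yaw in np.radians([9.5,10.5,11.5]):
    x=np.array([np.cos(yaw),np.sin(yaw),0]);x-=n*(x@n);x/=np.linalg.norm(x);y=np.cross(n,x)
    X=W@x;Y=W@y
    top=Q@x
    print(np.degrees(yaw),'X',np.percentile(X,[0,2,98,100]),'Y',np.percentile(Y,[0,2,5,95,98,100]))
# side edges fits
x=np.array([np.cos(.185),np.sin(.185),0]);x-=n*(x@n);x/=np.linalg.norm(x);y=np.cross(n,x);X=W@x;Y=W@y
xm=(X.min()+X.max())/2
for s in(1,-1):
    k=(abs(X-xm)<.07)&(s*(Y-Y.mean())>.10)&(s*(Y-Y.mean())<.145)
    q=np.polyfit(X[k],Y[k],1);r=Y[k]-np.polyval(q,X[k]);k2=abs(r)<.003;q=np.polyfit(X[k][k2],Y[k][k2],1);print('side',s,q,np.polyval(q,xm),k.sum(),'yaw err deg',np.degrees(q[0]))
k=(X<X.min()+.015)&(abs(Y-Y.mean())<.1);print('low edge',np.polyfit(Y[k],X[k],1),k.sum())
k=(X>X.max()-.02);print('top n',k.sum())
o=x*X.min();
print('xmin',X.min(),'xmax',X.max(),'ymid',(np.percentile(Y,3)+np.percentile(Y,97))/2)
print('x',x,'y',y,'n',n)
# pixels: ledge profile by distance
for lo in np.arange(X.min()-.005,X.min()+.05,.004):
    S=P[mb]; s=(abs(S@y-Y.mean())<.1)&(S@x>lo)&(S@x<lo+.004); print(round(lo-X.min(),3), np.median(((S-[0,0,p[2]])@n)[s]),s.sum())
E
```

```text
plane [ 0.1513  0.0286 -0.0196] tilt 8.751780017607942 azim 10.692269279940884 0.0016579604368845704
9.5 X [0.4274 0.4305 0.6858 0.6871] Y [-0.209  -0.2053 -0.2044  0.0564  0.0616  0.0656]
10.5 X [0.4278 0.4298 0.6828 0.6835] Y [-0.2168 -0.2139 -0.2135  0.0454  0.0522  0.0563]
11.5 X [0.4247 0.4277 0.682  0.6831] Y [-0.2255 -0.2245 -0.2238  0.0365  0.0428  0.0469]
side 1 [-0.0139  0.0516] 0.04390775594352722 64 yaw err deg -0.7956684929958272
side -1 [-0.0002 -0.2135] -0.21363331738773303 57 yaw err deg -0.010350121488811502
low edge [-0.0099  0.437 ] 78
top n 115
xmin 0.4278428756062463 xmax 0.6831575681390293 ymid -0.08356099449019966
x [0.9715 0.1818 0.1522] y [-0.1839  0.9829  0.0002] n [-0.1495 -0.0282  0.9884]
-0.005 -0.046840825813898194 115
-0.001 -0.047095037725434954 104
0.003 -0.043457161994430296 13
0.007 -0.0005460566777817731 69
0.011 -0.00027972555906335397 115
0.015 0.00012398015952567798 120
0.019 -1.8603357677816257e-05 121
0.023 -0.0003453018259283557 125
0.027 0.010904268258995112 85
0.031 0.011828542707699646 127
0.035 0.011796122861977803 120
0.039 0.010846644413011723 150
0.043 -0.00023087032975985895 126
0.047 -0.00023857032775291749 120
```

servo_tool([
  [0.55,[0,0,0],0.114],
  [0.55,[0,0,0],0.114],
  [0.55,[0,0,0],0.114],
  [0.55,[0,0,0],0.114],
  [0.55,[0,0,0],0.114],
], grip_force=40)

```text
time_s: 0.52
ee_pos: [0.1343, 0.5331, 0.2323]
tcp_rot: [-2.645, 1.57, -1.897]
ft_force: [0.2, -1.0, -0.2]
grip_width: 0.0642
```

servo_tool([
  [0.55,[0,0,0],0.114],
  [0.55,[0,0,0],0.114],
  [0.55,[0,0,0],0.114],
  [0.55,[0,0,0],0.114],
  [0.55,[0,0,0],0.114],
])

```text
time_s: 0.93
ee_pos: [0.1343, 0.5331, 0.2323]
tcp_rot: [-2.076, 1.57, -1.898]
ft_force: [1.0, 0.1, -0.0]
grip_width: 0.0422
```

servo_tool([
  [0.55,[1.6,-29.2,21.7],0],
  [0.55,[1.6,-29.2,21.7],0],
  [0.55,[1.6,-29.2,21.7],0],
  [0.55,[1.6,-29.2,21.7],0],
  [0.55,[1.6,-29.2,21.7],0],
])

```text
time_s: 1.35
ee_pos: [0.2685, 0.4082, 0.2244]
tcp_rot: [-2.382, 1.57, -2.198]
ft_force: [-0.4, 0.8, -0.3]
grip_width: 0.0418
```

servo_tool([
  [0.55,[1.6,-29.2,21.7],0],
  [0.55,[1.6,-29.2,21.7],0],
  [0.55,[1.6,-29.2,21.7],0],
  [0.55,[1.6,-29.2,21.7],0],
  [0.55,[1.6,-29.2,21.7],0],
])

```text
time_s: 1.77
ee_pos: [0.402, 0.2844, 0.2164]
tcp_rot: [-2.823, 1.57, -2.639]
ft_force: [-0.3, 0.4, -1.1]
grip_width: 0.042
```

servo_tool([
  [0.55,[1.6,-29.2,21.7],0],
  [0.55,[1.6,-29.2,21.7],0],
  [0.55,[1.6,-29.2,21.7],0],
  [0.55,[1.6,-29.2,21.7],0],
  [0.55,[1.6,-29.2,21.7],0],
])

```text
time_s: 2.18
ee_pos: [0.5354, 0.1607, 0.2083]
tcp_rot: [-3.134, 1.57, -2.95]
ft_force: [-0.8, 0.7, 0.0]
grip_width: 0.0416
```

servo_tool([
  [0.55,[1.6,-29.2,21.7],0],
  [0.55,[1.6,-29.2,21.7],0],
  [0.55,[1.6,-29.2,21.7],0],
  [0.55,[1.6,-29.2,21.7],0],
  [0.55,[0,0,0],0],
])

```text
time_s: 2.6
ee_pos: [0.6442, 0.059, 0.2011]
tcp_rot: [-1.365, 1.57, -1.185]
ft_force: [1.1, 0.1, 0.8]
grip_width: 0.0416
```

servo_tool([
  [0.55,[0,-24,20],0],
  [0.55,[30,0,0],0],
  [0.55,[30,0,0],0],
  [0.55,[28,0,0],0],
  [0.55,[0,0,0],0],
])

```text
time_s: 3.02
ee_pos: [0.6621, 0.0434, 0.1082]
tcp_rot: [2.949, 1.561, 3.133]
ft_force: [-0.9, 0.0, -0.2]
grip_width: 0.0418
```

```bash
python3 - <<'E'
from h import *
np.set_printoptions(precision=4,suppress=True)
c=cap('scene');f=c['frame'];np.savez('s1.npz',**c)
T=np.linalg.inv(c['world_from_camera']);K=c['intrinsics']
def pix(p): q=K@(T[:3,:3]@p+T[:3,3]);return (q[:2]/q[2])
o=sensors.observe();print(o['ee_pos'],o['grip_width'])
g=f.copy()
u=np.array([.9829,.1839,0]);w=np.array([-.1839,.9829,0]);B=np.array([.668,.0386,.0772])
for s in(-.07,0,.07): cv2.circle(g,tuple(int(v) for v in pix(B+w*s)),2,(255,255,0),-1)
tip=o['ee_pos']-[0,0,.014]
for s in (-.021,.021): cv2.circle(g,tuple(int(v) for v in pix(tip+u*s)),2,(255,0,0),-1)
x,y=[int(v) for v in pix(B)]
cv2.imwrite('pics/s1.png',cv2.resize(g[max(0,y-100):y+80,max(0,x-120):x+120,::-1],None,fx=3.2,fy=3.2,interpolation=cv2.INTER_CUBIC))
E
```

```text
[0.6635 0.0435 0.1116] 0.041830908861716504
```

View pics/s1.png

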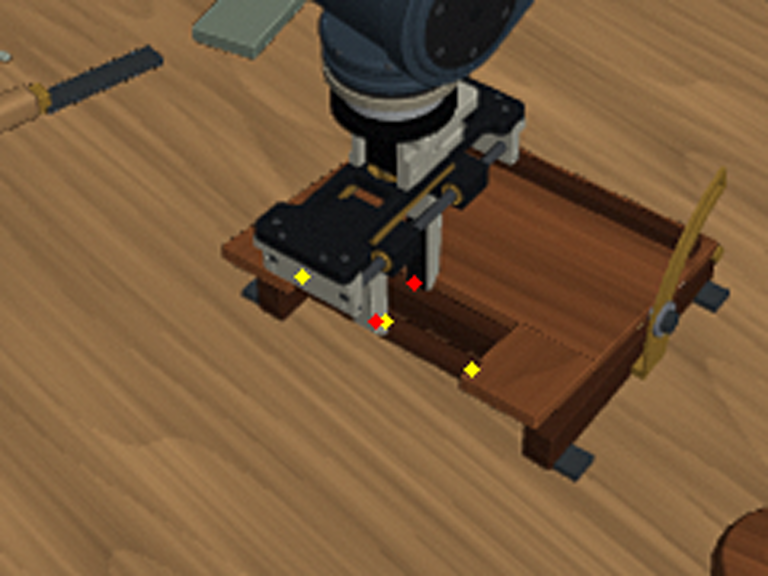

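The fingers straddle the bar: the predicted bar line (yellow) lies on it and the finger tips (red) are either side. I'll correct by a few mm, descend and close.

servo_tool([
  [0.55,[0,-5.5,3.5],0],
  [0.55,[15,0,0],0],
  [0.55,[14,0,0],0],
  [0.55,[10,0,0],0],
  [0.55,[0,0,0],0],
], grip_force=20)

```text
time_s: 3.48
ee_pos: [0.6689, 0.0386, 0.0736]
tcp_rot: [2.949, 1.568, 3.133]
ft_force: [0.7, -1.0, -0.6]
grip_width: 0.0418
```

servo_tool([
  [0.7,[0,0,0],0],
  [0.75,[0,0,0],0],
  [0.85,[0,0,0],0],
  [1,[0,0,0],0],
  [1,[0,0,0],0],
])

```text
time_s: 3.9
ee_pos: [0.6688, 0.0385, 0.0755]
tcp_rot: [3.117, 1.569, -2.982]
ft_force: [-6.7, -2.0, 3.8]
grip_width: 0.0176
```

servo_tool([
  [1,[0,0,0],0],
  [1,[0,0,0],0],
], grip_force=40)

```text
time_s: 4.07
ee_pos: [0.6689, 0.0385, 0.0755]
tcp_rot: [3.115, 1.569, -2.984]
ft_force: [-7.2, -1.2, 3.1]
grip_width: 0.0169
```

servo_tool([
  [1,[-5.7,0,-1.1],0],
  [1,[-5.6,0,-1.2],0],
  [1,[-5.6,0,-1.4],0],
  [1,[-5.5,0,-1.5],0],
  [1,[-5.5,0,-1.6],0],
])

```text
time_s: 4.48
ee_pos: [0.6624, 0.0373, 0.1032]
tcp_rot: [2.98, 1.57, -3.119]
ft_force: [-0.6, -1.4, -12.6]
grip_width: 0.0167
```

servo_tool([
  [1,[-5.4,0,-1.8],0],
  [1,[-5.4,0,-1.9],0],
  [1,[-5.4,0,-2.0],0],
  [1,[-5.3,0,-2.2],0],
  [1,[-5.3,0,-2.3],0],
])

```text
time_s: 4.9
ee_pos: [0.6528, 0.0355, 0.1305]
tcp_rot: [0.04, 1.571, 0.224]
ft_force: [0.7, -0.2, -11.8]
grip_width: 0.017
```

servo_tool([
  [1,[-5.2,0,-2.4],0],
  [1,[-5.1,0,-2.6],0],
  [1,[-5.1,0,-2.7],0],
  [1,[-5.0,0,-2.8],0],
  [1,[-4.9,0,-2.9],0],
])

```text
time_s: 5.32
ee_pos: [0.6402, 0.0331, 0.1562]
tcp_rot: [-0.102, 1.569, 0.082]
ft_force: [4.6, 0.7, -11.0]
grip_width: 0.0172
```

```bash
cat > ang.py <<'E'
from h import *
np.set_printoptions(precision=4,suppress=True)
H=np.array([.4436,-.0034,.036]);u=np.array([np.cos(.185),np.sin(.185),0]);w=np.array([-u[1],u[0],0])
def angle(n,excl=lambda X,Y:True):
    c=cap(n);P=cloud(c)-H;X=P@u;Y=P@w;Z=P[...,2]
    k=(c['z_map']>0)&(X>.045)&(X<.20)&(abs(Y)<.125)&(Z>0.015)&(Z<.16)
    a=np.degrees(np.arctan2(Z,X)); 
    # plane RANSAC-ish: along-slope line Z=X tan+.012/cos
    x,z,y=X[k],Z[k],Y[k]
    best=max(np.arange(5,45,.25),key=lambda t:np.sum(abs(z*np.cos(np.radians(t))-x*np.sin(np.radians(t))-.012)<.003))
    t=np.radians(best);i=abs(z*np.cos(t)-x*np.sin(t)-.012)<.006
    for _ in range(3):
        A=np.c_[x[i],y[i],np.ones(i.sum())];p=np.linalg.lstsq(A,z[i],rcond=None)[0];e=z-np.c_[x,y,np.ones(len(x))]@p;i=abs(e)<.005
    return best,np.degrees(np.arctan(p[0])),p,i.sum(),c
if __name__=='__main__':
    for n in('top','scene'): print(n,angle(n)[:4])
    o=sensors.observe();print(o['ee_pos'],o['ft_force'],o['grip_width'])
E
python3 ang.py
```

```text
top (np.float64(29.0), np.float64(29.356519545777193), array([0.5625, 0.0023, 0.0127]), np.int64(2914))
scene (np.float64(29.75), np.float64(29.733053553239994), array([ 0.5712, -0.0006,  0.0129]), np.int64(1545))
[0.6398 0.033  0.1569] [-4.4688 -0.522   1.9128] 0.01699496425630616
```

servo_tool([
  [0.6,[0,0,0],0],
  [0.6,[0,0,0],0],
  [0.6,[0,0,0],0],
  [0.6,[0,0,0],0],
])

```text
time_s: 5.75
ee_pos: [0.64, 0.033, 0.1555]
tcp_rot: [-0.282, 1.57, -0.098]
ft_force: [-0.3, 0.3, 0.2]
grip_width: 0.0356
```

servo_tool([
  [0.6,[-20,0,0],0],
  [0.6,[-30,0,0],0],
  [0.6,[-35,0,0],0],
  [0.3,[-30,0,0],0],
  [0,[0,0,0],0],
])

```text
time_s: 6.17
ee_pos: [0.6419, 0.0331, 0.277]
tcp_rot: [-0.209, 1.561, -0.025]
ft_force: [0.2, -0.2, 0.3]
grip_width: 0.0462
```

```bash
python3 ang.py
```

```text
top (np.float64(29.25), np.float64(29.639284957702056), array([0.569 , 0.0007, 0.0125]), np.int64(3388))
scene (np.float64(29.5), np.float64(29.72626999030685), array([0.571 , 0.0013, 0.0128]), np.int64(2304))
[0.6402 0.0331 0.2711] [ 0.4862 -1.124  -0.8117] 0.05424860672705193
```

Both cameras give about 29.7° with the bar released, and the kinematics give about 30.4°, so I accept the board angle. Next is the blank.

servo_tool([
  [0,[0,0,0],0.1155],
  [0,[0,0,0],0.1155],
  [0,[0,0,0],0.1155],
  [0,[0,0,0],0.1155],
  [0,[0,0,0],0.1155],
], grip_force=12)

```text
time_s: 6.68
ee_pos: [0.6392, 0.033, 0.2682]
tcp_rot: [-2.752, 1.568, 3.132]
ft_force: [1.1, 0.2, 0.1]
grip_width: 0.0877
```

servo_tool([
  [0,[0,0,0],0.1155],
  [0,[0,0,0],0.1155],
  [0,[0,0,0],0.1155],
  [0,[0,0,0],0.1155],
  [0,[0,0,0],0.1155],
])

```text
time_s: 7.1
ee_pos: [0.6392, 0.0331, 0.2683]
tcp_rot: [-2.176, 1.568, 3.13]
ft_force: [-0.3, -0.2, -0.2]
grip_width: 0.0931
```

servo_tool([
  [0,[0,0,0],0.1155],
  [0,[0,0,0],0.1155],
  [0,[0,-23.4,23.25],0],
  [0,[0,-23.4,23.25],0],
  [0,[0,-23.4,23.25],0],
])

```text
time_s: 7.52
ee_pos: [0.5983, -0.0579, 0.2682]
tcp_rot: [-2.068, 1.568, 3.014]
ft_force: [0.4, -0.5, -0.3]
grip_width: 0.0931
```

servo_tool([
  [0,[0,-23.4,23.25],0],
  [0,[0,-23.4,23.25],0],
  [0,[0,-23.4,23.25],0],
  [0,[0,-23.4,23.25],0],
  [0,[0,-23.4,23.25],0],
])

```text
time_s: 7.93
ee_pos: [0.5308, -0.209, 0.2686]
tcp_rot: [-2.382, 1.568, 2.699]
ft_force: [0.2, -0.8, 0.2]
grip_width: 0.0933
```

servo_tool([
  [0,[0,-23.4,23.25],0],
  [0,[0,-23.4,23.25],0],
  [0,[0,-23.4,23.25],0],
  [0,[0,-23.4,23.25],0],
  [0,[0,-23.4,23.25],0],
])

```text
time_s: 8.35
ee_pos: [0.4637, -0.3595, 0.2685]
tcp_rot: [-2.659, 1.568, 2.422]
ft_force: [-0.1, 0.4, -0.0]
grip_width: 0.0927
```

servo_tool([
  [0,[36,0,0],0],
  [0,[36,0,0],0],
  [0,[36,0,0],0],
  [0,[36,0,0],0],
  [0,[0,0,0],0],
])

```text
time_s: 8.77
ee_pos: [0.4616, -0.3557, 0.1186]
tcp_rot: [-2.671, 1.558, 2.41]
ft_force: [-0.1, 0.9, -0.7]
grip_width: 0.0931
```

```bash
python3 - <<'E'
from h import *
np.set_printoptions(precision=4,suppress=True)
c=cap('scene');f=c['frame']
T=np.linalg.inv(c['world_from_camera']);K=c['intrinsics']
def pix(p): q=K@(T[:3,:3]@p+T[:3,3]);return (q[:2]/q[2])
o=sensors.observe();print(o['ee_pos'],o['tcp_rot'],o['grip_width'])
g=f.copy();C=np.array([.456,-.3625,.016]);a=.370
A=np.array([np.cos(a),np.sin(a),0]);B=np.array([-A[1],A[0],0])
for s in(-.055,.055):
  for t in(-.031,.031): cv2.circle(g,tuple(int(round(v)) for v in pix(C+A*s+B*t)),1,(255,255,0),-1)
x,y=[int(v) for v in pix(C)]
cv2.imwrite('pics/s2.png',cv2.resize(g[max(0,y-100):y+60,max(0,x-100):x+100,::-1],None,fx=4,fy=4,interpolation=cv2.INTER_CUBIC))
E
```

```text
[ 0.4631 -0.3569  0.1225] [-2.6719  1.5624  2.4093] 0.09288443159615004
```

View pics/s2.png

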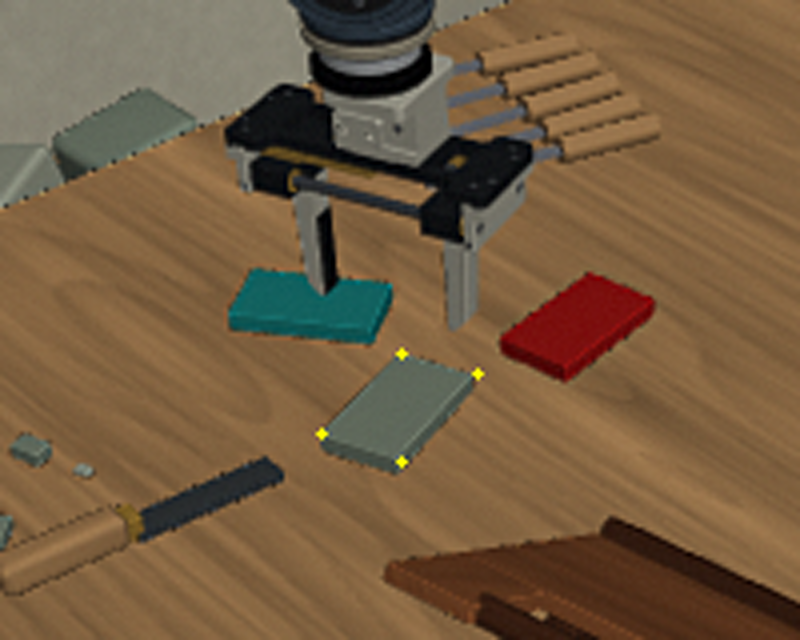

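Yellow predicted corners match the grey-green blank. The fingers are aligned above it, so I'll descend.

servo_tool([
  [0,[35,0,1],0],
  [0,[35,1,0],0],
  [0,[22,0,0],0],
  [0,[8,0,0],0],
  [0,[0,0,0],0],
])

```text
time_s: 9.23
ee_pos: [0.4663, -0.359, 0.0262]
tcp_rot: [-2.664, 1.57, 2.418]
ft_force: [0.2, 0.0, -0.4]
grip_width: 0.0929
```

servo_tool([
  [0,[0,0,0],0],
])

```text
time_s: 9.32
ee_pos: [0.4672, -0.3598, 0.0281]
tcp_rot: [0.458, 1.569, -0.744]
ft_force: [-0.4, 0.1, 0.6]
grip_width: 0.0927
```

servo_tool([
  [0,[5,0,0],0],
  [0,[3,0,0],0],
  [0,[0,0,0],0],
  [0,[0,0,0],0],
])

```text
time_s: 9.65
ee_pos: [0.4665, -0.3592, 0.0187]
tcp_rot: [0.467, 1.57, -0.735]
ft_force: [-0.1, -0.6, -0.4]
grip_width: 0.0931
```

servo_tool([
  [0.4,[0,0,0],0],
  [0.4,[0,0,0],0],
  [0.6,[0,0,0],0],
  [0.6,[0,0,0],0],
  [0.6,[0,0,0],0],
])

```text
time_s: 10.07
ee_pos: [0.4664, -0.3591, 0.0183]
tcp_rot: [0.408, 1.571, -0.794]
ft_force: [1.1, -0.7, -0.1]
grip_width: 0.0641
```

servo_tool([
  [0.6,[0,0,0],0],
  [0.6,[0,0,0],0],
])

```text
time_s: 10.23
ee_pos: [0.4664, -0.3592, 0.0183]
tcp_rot: [0.465, 1.571, -0.737]
ft_force: [-0.2, -1.1, 0.7]
grip_width: 0.062
```

servo_tool([
  [0.6,[-5,0,0],0],
  [0.6,[-15,0,0],0],
  [0.6,[-25,0,0],0],
  [0.6,[-15,0,0],0],
  [0.6,[0,0,0],0],
])

```text
time_s: 10.65
ee_pos: [0.4674, -0.36, 0.0812]
tcp_rot: [0.48, 1.566, -0.722]
ft_force: [-0.1, -0.3, -2.3]
grip_width: 0.0617
```

```bash
python3 - <<'E'
from h import *
np.set_printoptions(precision=4,suppress=True)
o=sensors.observe();print(o['ee_pos'],o['ft_force'],o['torque'],o['grip_width'])
c=cap('scene');T=np.linalg.inv(c['world_from_camera']);K=c['intrinsics']
q=K@(T[:3,:3]@o['ee_pos']+T[:3,3]);x,y=[int(v) for v in q[:2]/q[2]]
cv2.imwrite('pics/s3.png',cv2.resize(c['frame'][max(0,y-70):y+70,max(0,x-80):x+80,::-1],None,fx=4,fy=4,interpolation=cv2.INTER_CUBIC))
E
```

```text
[ 0.4674 -0.36    0.0812] [-0.0986 -0.3186 -2.3379] [-0.0494  0.0424 -0.0208] 0.061691726397334834
```

View pics/s3.png

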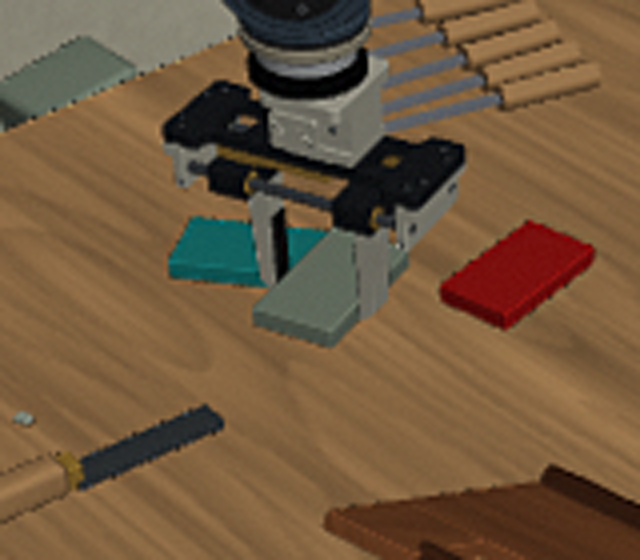

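The blank is held level in the jaws, so the pads resist sagging. I'll raise it, turn it and carry it over the board, 15 mm uphill of the final position.

servo_tool([
  [0.6,[-20,0,0],0],
  [0.6,[-30,0,0],0],
  [0.6,[-35,0,0],0],
  [0.6,[-30,0,0],0],
  [0.6,[-20,0,0],0],
])

```text
time_s: 11.12
ee_pos: [0.4664, -0.3592, 0.2147]
tcp_rot: [0.521, 1.57, -0.681]
ft_force: [0.2, 0.2, -3.1]
grip_width: 0.0618
```

servo_tool([
  [0.6,[0,0,0],0.062],
  [0.6,[0,0,0],0.061],
  [0.6,[0,0,0],0.061],
  [0.6,[0,4,-12],0],
  [0.6,[0,8,-20],0],
])

```text
time_s: 11.53
ee_pos: [0.4715, -0.3255, 0.2116]
tcp_rot: [-2.339, 1.569, 2.557]
ft_force: [0.1, 0.4, -3.4]
grip_width: 0.0617
```

servo_tool([
  [0.6,[0,9,-25],0],
  [0.6,[0,9,-25],0],
  [0.6,[0,9,-25],0],
  [0.6,[0,9,-25],0],
  [0.6,[0,9,-25],0],
])

```text
time_s: 11.95
ee_pos: [0.4929, -0.1922, 0.212]
tcp_rot: [-2.29, 1.569, 2.609]
ft_force: [-0.2, 0.7, -3.6]
grip_width: 0.0619
```

servo_tool([
  [0.6,[0,9,-25],0],
  [0.6,[0,9,-25],0],
  [0.6,[0,9,-25],0],
  [0.6,[0,9,-25],0],
  [0.6,[0,9,-25],0],
])

```text
time_s: 12.37
ee_pos: [0.514, -0.0611, 0.2121]
tcp_rot: [-2.023, 1.569, 2.876]
ft_force: [0.8, -0.4, -3.5]
grip_width: 0.0621
```

servo_tool([
  [0.6,[0,9,-25],0],
  [0.6,[0,9,-25],0],
  [0.6,[0,6,-15],0],
  [0.6,[0,0,0],0],
  [0.6,[0,0,0],0],
])

```text
time_s: 12.78
ee_pos: [0.5257, 0.006, 0.2122]
tcp_rot: [-1.769, 1.569, 3.131]
ft_force: [0.2, -0.8, -3.3]
grip_width: 0.0619
```

servo_tool([
  [0.6,[0,7,-6],0],
  [0.6,[20,0,0],0],
  [0.6,[22,0,0],0],
  [0.6,[13,0,0],0],
  [0.6,[0,0,0],0],
], grip_force=8)

```text
time_s: 13.2
ee_pos: [0.5308, 0.0119, 0.1554]
tcp_rot: [-1.815, 1.566, 3.082]
ft_force: [0.2, 0.7, -3.2]
grip_width: 0.0623
```

servo_tool([
  [0.6,[3,0,0],0],
  [0.6,[3,0,0],0],
  [0.6,[3,0,0],0],
  [0.6,[2,0,0],0],
  [0.6,[2,0,0],0],
])

```text
time_s: 13.62
ee_pos: [0.5324, 0.0123, 0.1455]
tcp_rot: [1.302, 1.57, -0.084]
ft_force: [-0.1, 0.5, -3.6]
grip_width: 0.0617
```

servo_tool([
  [0.6,[2,0,0],0],
  [0.6,[2,0,0],0],
  [0.6,[2,0,0],0],
  [0.6,[2,0,0],0],
])

```text
time_s: 13.95
ee_pos: [0.5321, 0.0123, 0.1371]
tcp_rot: [-1.658, 1.571, -3.044]
ft_force: [-0.9, -0.0, -3.0]
grip_width: 0.062
```

```bash
python3 - <<'E'
from h import *
np.set_printoptions(precision=4,suppress=True)
o=sensors.observe();print(o['ee_pos'],o['ft_force'],o['torque'],o['grip_width'])
c=cap('scene');T=np.linalg.inv(c['world_from_camera']);K=c['intrinsics']
q=K@(T[:3,:3]@o['ee_pos']+T[:3,3]);x,y=[int(v) for v in q[:2]/q[2]]
cv2.imwrite('pics/s4.png',cv2.resize(c['frame'][max(0,y-70):y+80,max(0,x-90):x+90,::-1],None,fx=4,fy=4,interpolation=cv2.INTER_CUBIC))
E
```

```text
[0.5321 0.0123 0.1371] [-0.9369 -0.0115 -3.0316] [-0.0127  0.2541  0.0092] 0.061971355540456456
```

View pics/s4.png

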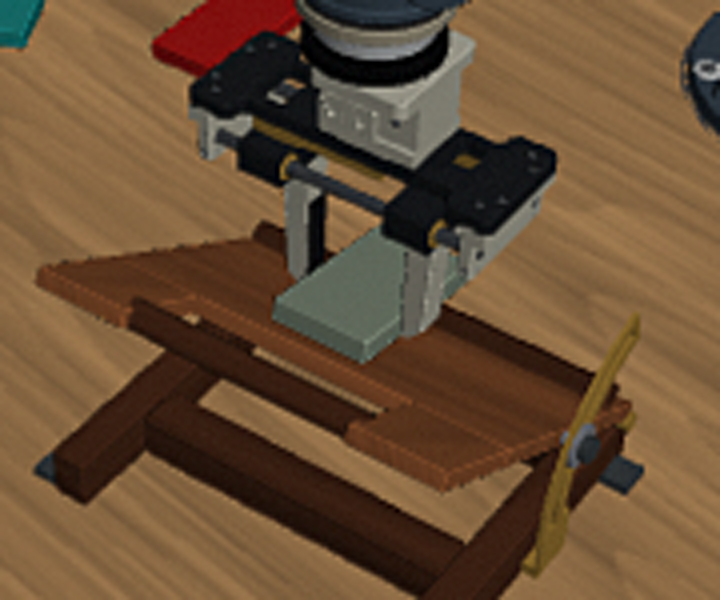

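The far end of the blank is just touching the board, well clear of the opening. I'll continue down slowly.

servo_tool([
  [0.6,[1.5,0,0],0],
  [0.6,[1.5,0,0],0],
  [0.6,[1.5,0,0],0],
  [0.6,[1.5,0,0],0],
], grip_force=6)

```text
time_s: 14.33
ee_pos: [0.5323, 0.0123, 0.1311]
tcp_rot: [1.497, 1.571, 0.111]
ft_force: [-0.2, 0.5, -3.5]
grip_width: 0.0621
```

servo_tool([
  [0.6,[1.5,0,0],0],
  [0.6,[1.5,0,0],0],
  [0.6,[1.0,0,0],0],
  [0.6,[1.0,0,0],0],
])

```text
time_s: 14.67
ee_pos: [0.5322, 0.0123, 0.1261]
tcp_rot: [-2.573, 1.571, 2.324]
ft_force: [0.4, -0.1, -2.6]
grip_width: 0.0622
```

```bash
cat > look.py <<'E'
import sys
from h import *
from ang import H,u,w
np.set_printoptions(precision=4,suppress=True)
o=sensors.observe();print(o['ee_pos'],o['ft_force'],o['torque'],o['grip_width'])
for n in ('scene','top'):
    c=cap(n);np.savez(n+'_l.npz',**c);P=cloud(c)-H;X=P@u;Y=P@w;Z=P[...,2]
    hsv=cv2.cvtColor(c['frame'],cv2.COLOR_RGB2HSV)
    def tilt(k,s):
        if k.sum()<40: print(n,s,'few',k.sum());return
        x,y,z=X[k],Y[k],Z[k];i=np.ones(len(x),bool)
        for _ in range(5):
            A=np.c_[x,y,np.ones(len(x))];p=np.linalg.lstsq(A[i],z[i],rcond=None)[0];e=abs(z-A@p);i=e<max(.002,2*np.median(e))
        print(n,s,'tilt',np.degrees(np.arctan(p[0])),'side',np.degrees(np.arctan(p[1])),i.sum(), 'mean height over 30deg face',np.median(z[i]*np.cos(np.pi/6)-x[i]*.5-.012))
    base=(X>0)&(X<.21)&(abs(Y)<.12)
    green=base&(hsv[...,0]>38)&(hsv[...,0]<95)&(hsv[...,1]>12)&(hsv[...,1]<80)&(Z<.13)
    tilt(cv2.erode(green.astype(np.uint8),np.ones((3,3)))>0,'blank')
    brown=base&(abs(Y)>.045)&(X>.05)&((hsv[...,0]<20)&(hsv[...,1]>90))&(Z<.125)&(Z>.02)
    tilt(brown,'board')
E
python3 look.py
```

```text
[0.5322 0.0123 0.1261] [ 0.378  -0.0599 -2.5827] [-0.0134  0.1175 -0.003 ] 0.062188798212389304
scene blank tilt 24.360334256951962 side -0.19997340964255567 280 mean height over 30deg face 0.017067748269945126
scene board tilt 29.550768408433598 side 0.0392374093846589 1273 mean height over 30deg face -0.0016532174478237106
top blank few 0
top board tilt 29.432708087175147 side 0.1387639467903714 900 mean height over 30deg face -0.002298815534883031
```

servo_tool([
  [0.6,[1.0,0,0],0],
  [0.6,[1.0,0,0],0],
  [0.6,[1.0,0,0],0],
  [0.6,[0.5,0,0],0],
  [0.6,[0,0,0],0],
])

```text
time_s: 15.18
ee_pos: [0.5321, 0.0123, 0.1226]
tcp_rot: [-1.823, 1.571, 3.074]
ft_force: [-0.1, 0.1, -3.3]
grip_width: 0.0619
```

```bash
python3 look.py
```

```text
[0.5321 0.0123 0.1226] [-0.0912  0.1052 -3.3385] [0.0064 0.1301 0.0125] 0.06187050027993098
scene blank tilt 28.85420569638452 side -0.06936182338059677 242 mean height over 30deg face 0.014645148623210352
scene board tilt 29.55177990282475 side 0.02300915823889978 1273 mean height over 30deg face -0.0015694748454590825
top blank few 0
top board tilt 29.40276747601156 side -0.15222716948376236 905 mean height over 30deg face -0.002403791980775536
```

servo_tool([
  [0.6,[1.3,-2.6,0],0],
  [0.6,[1.5,-2.6,0],0],
  [0.6,[1.5,-2.6,0],0],
  [0.6,[1.5,-2.6,0],0],
  [0.6,[0,0,0],0],
])

```text
time_s: 15.7
ee_pos: [0.5211, 0.0104, 0.1165]
tcp_rot: [-1.801, 1.57, 3.096]
ft_force: [-0.8, -0.5, -4.0]
grip_width: 0.0619
```

servo_tool([
  [0.6,[0.5,-0.9,0],0],
  [0.6,[0.5,-0.9,0],0],
  [0.6,[0.5,-0.9,0],0],
  [0.6,[0,0,0],0],
])

```text
time_s: 16.03
ee_pos: [0.5191, 0.0099, 0.1153]
tcp_rot: [-1.795, 1.571, 3.102]
ft_force: [-0.4, -0.0, -3.0]
grip_width: 0.0621
```

servo_tool([
  [0.6,[0.5,-0.9,0],0],
  [0.6,[0.5,-0.9,0],0],
  [0.6,[0,0,0],0],
])

```text
time_s: 16.28
ee_pos: [0.5189, 0.0098, 0.1152]
tcp_rot: [1.468, 1.567, 0.082]
ft_force: [4.6, 2.4, 1.0]
grip_width: 0.0618
```

```bash
python3 look.py
```

```text
[0.5189 0.0098 0.1152] [4.6165 2.45   0.9802] [ 0.4596 -0.5663  0.0028] 0.06182388438784801
scene blank tilt 28.87310969444182 side -0.37007404678612854 230 mean height over 30deg face 0.015075162714675808
scene board tilt 29.532720898522346 side 0.06521671876606092 1290 mean height over 30deg face -0.0015921154936952009
top blank few 0
top board tilt 29.497988609124153 side -0.04240471631103359 959 mean height over 30deg face -0.0026790547150236828
```

The 4.6 N push-back at the predicted spot shows the blank has reached the ledge. Releasing.

servo_tool([
  [0.3,[0,0,0],0],
  [0.3,[0,0,0],0],
  [0.2,[0,0,0],0],
  [0.1,[0,0,0],0],
  [0,[0,0,0],0],
])

```text
time_s: 16.8
ee_pos: [0.5174, 0.0096, 0.1144]
tcp_rot: [-1.622, 1.57, -3.008]
ft_force: [-1.0, 0.1, -0.1]
grip_width: 0.0809
```

servo_tool([
  [0,[-5,0,0],0],
  [0,[-20,0,0],0],
  [0,[-30,0,0],0],
  [0,[-35,0,0],0],
  [0,[-30,0,0],0],
])

```text
time_s: 17.22
ee_pos: [0.5174, 0.0096, 0.2367]
tcp_rot: [1.229, 1.57, -0.157]
ft_force: [-0.2, -0.5, -0.7]
grip_width: 0.0931
```

servo_tool([
  [0,[-20,0,35],0],
  [0,[0,0,38],0],
  [0,[0,0,38],0],
  [0,[0,0,38],0],
  [0,[0,0,38],0],
])

```text
time_s: 17.63
ee_pos: [0.5518, -0.176, 0.2551]
tcp_rot: [0.955, 1.57, -0.431]
ft_force: [0.4, 0.1, 0.3]
grip_width: 0.0928
```

servo_tool([
  [0,[0,0,35],0],
  [0,[0,0,35],0],
  [0,[0,0,20],0],
  [0,[0,0,0],0],
])

```text
time_s: 17.97
ee_pos: [0.5683, -0.2663, 0.2542]
tcp_rot: [-0.349, 1.57, -1.738]
ft_force: [0.8, -0.2, -0.6]
grip_width: 0.0928
```

```bash
python3 look.py; python3 - <<'E'
from h import *
from ang import H,u,w
np.set_printoptions(precision=4,suppress=True)
t=np.radians(29.7);xb=u*np.cos(t)+np.array([0,0,np.sin(t)]);n=np.cross(xb,w)
ims=[]
for nme in('top','scene'):
    c=dict(np.load(nme+'_l.npz'));P=cloud(c)-H;X=P@xb;Y=P@w;hsv=cv2.cvtColor(c['frame'],cv2.COLOR_RGB2HSV)
    k=(X>-.02)&(X<.22)&(abs(Y)<.125)&(hsv[...,0]>38)&(hsv[...,0]<95)&(hsv[...,1]>12)&(hsv[...,1]<80)&(P[...,2]>.015)
    k=cv2.morphologyEx(k.astype(np.uint8),cv2.MORPH_OPEN,np.ones((3,3)))
    cs,_=cv2.findContours(k,cv2.RETR_EXTERNAL,cv2.CHAIN_APPROX_NONE);q=max(cs,key=cv2.contourArea)[:,0]
    K=c['intrinsics'];T=c['world_from_camera']
    D=np.c_[(q[:,0]-K[0,2])/K[0,0],(q[:,1]-K[1,2])/K[1,1],np.ones(len(q))]@T[:3,:3].T
    o=T[:3,3]-H; s=(.028-o@n)/(D@n);W=o+D*s[:,None]
    R=cv2.minAreaRect((np.c_[W@xb,W@w]*1000).astype(np.float32));print(nme,R)
    # board side-edges on the face (for lateral centre)
    s=(.012-o@n)
    ims.append(c['frame'])
a=ims[0][120:260,180:320];b=ims[1][160:310,190:380]
cv2.imwrite('pics/f.png',np.hstack([cv2.resize(a,(420,420),interpolation=2),cv2.resize(b,None,fx=2,fy=2.8,interpolation=2)])[:,:,::-1])
E
```

```text
[ 0.5683 -0.2663  0.2542] [ 0.8148 -0.2345 -0.5572] [-0.033   0.1262  0.0079] 0.09283616794866117
scene blank tilt 28.96368256671707 side -0.7195586488809586 296 mean height over 30deg face 0.014560303892891865
scene board tilt 29.576069392688243 side 0.03880827027704939 1306 mean height over 30deg face -0.0015819830249480492
top blank tilt 29.464076880374822 side -0.1979790071560878 706 mean height over 30deg face 0.014350907412505219
top board tilt 29.481173361173635 side 0.055565742325939804 3021 mean height over 30deg face -0.0021466618625815316
top ((92.4119873046875, -0.7894306182861328), (59.22221755981445, 110.46826171875), 89.96582794189453)
scene ((115.78011322021484, 9.424617767333984), (150.42623901367188, 76.36708068847656), 0.5461399555206299)
```

View pics/f.png

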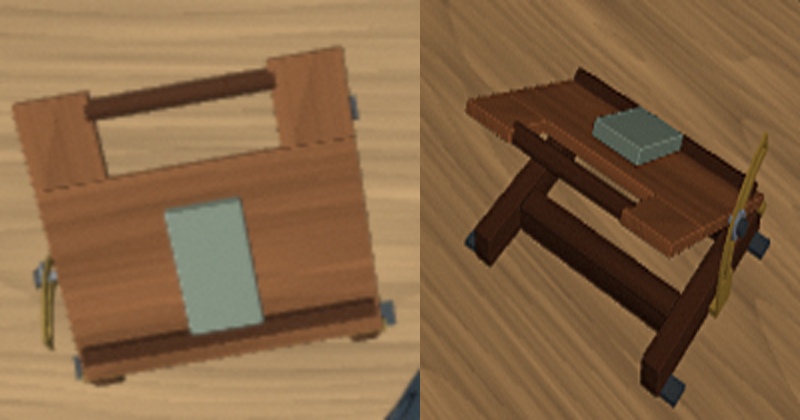

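The blank is flat, square and centred. One last numeric check: the gap between the blank's lower end and the ledge.

```bash
python3 - <<'E'
from h import *
from ang import H,u,w
np.set_printoptions(precision=1,suppress=True,linewidth=200)
t=np.radians(29.6);xb=u*np.cos(t)+np.array([0,0,np.sin(t)]);n=np.cross(xb,w)
c=dict(np.load('top_l.npz'));K=c['intrinsics'];T=np.linalg.inv(c['world_from_camera'])
xs=np.arange(.010,.060,.001)
def prof(z,ys):
    G=H+xs[:,None,None]*xb+ys[None,:,None]*w+z*n
    q=(G@T[:3,:3].T+T[:3,3])@K.T;m=(q[...,:2]/q[...,2:]).astype(np.float32)
    return cv2.remap(c['frame'],m[...,0].copy(),m[...,1].copy(),cv2.INTER_LINEAR).mean(1)
L=np.linspace(.045,.1,30)
def edge(p):
    p=p.sum(1)/3.; d=np.gradient(p);i=np.argmax(d); k=slice(max(0,i-3),i+4); return 1000*(xs[k]*d[k]).sum()/d[k].sum()
print('ledge top uphill edge (z=24) left/right',edge(prof(.024,L)),edge(prof(.024,-L)),'foot line (z=12)',edge(prof(.012,L)),edge(prof(.012,-L)))
for y0 in(-.024,-.001,.022): print('blank lower edge at y',y0,edge(prof(.028,np.linspace(y0-.004,y0+.004,9))))
print(prof(.028,np.linspace(-.02,.02,20)).mean(1)); print(prof(.024,L).mean(1))
E
```

```text
ledge top uphill edge (z=24) left/right 40.25827045850259 40.62673120882073 foot line (z=12) 34.368436448734805 34.72633275144352
blank lower edge at y -0.024 35.83977760929996
blank lower edge at y -0.001 36.036010362694284
blank lower edge at y 0.022 35.85246702491448
[110.2 101.5  94.9  89.9  86.6  84.7  83.8  83.5  83.6  83.8  84.   83.1  80.2  74.1  66.9  60.6  56.6  54.5  53.6  53.5  54.   55.1  57.3  61.7  68.9  80.3  95.8 112.6 125.1 131.5 133.4 134.3 134.7
 134.8 134.9 135.  135.  135.  134.9 134.7 134.7 134.7 134.8 134.8 134.8 134.7 134.8 135.  135.1 134.9]
[90.1 85.9 83.4 82.4 82.3 82.8 83.2 83.  82.8 81.3 77.5 71.6 65.1 59.5 55.8 53.7 53.  53.  53.  53.  52.9 52.7 52.5 51.7 49.9 47.  44.4 44.3 46.8 52.5 60.9 70.1 77.7 81.9 83.4 83.8 84.1 84.4 84.8
 85.9 87.6 89.6 91.5 92.8 93.7 94.3 95.1 96.  96.8 97.6]
```

```bash
python3 -c "
from h import *
job.finish_job();print(sensors.observe()['time_s'])"
```

```text
the job is handed in; nothing more can be done
the job is handed in; nothing more can be done
```

The board is raised to about 30° and the stone blank lies flat on it, lower end against the ledge. I handed the job in at about 18 s of robot time, with the gripper clear of everything.

**What I did:** I lifted the board by its grip bar from about 9° and let go. I then gripped the grey-green blank by its long sides and lowered it so it pivoted flat onto the slope. Last, I slid it down until the ledge pushed back with about 5 N, then released and withdrew.

**Last checks:**
- **Board angle:** both cameras gave about 29.5° after release. The arm's own lift travel suggested about 30.4°, so the two disagree by just under 1°.
- **Blank flatness:** the top camera put it at 29.5°, the same as the board. The scene camera saw 29.0°, but on far fewer points.
- **Blank position:** it is less than 1 mm off the middle of the board's width, and its long sides run up the slope to within 0.1°.
- **Blank against the ledge:** its lower edge is square to within 0.2 mm. The image measured about 1.3 mm between it and the ledge foot, roughly half a pixel. I take that as contact because of the push-back I felt, but the image alone does not prove it.
- **Figure, mallet and rasp:** I kept clear of them, but did not re-measure their positions at the end.

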